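Hang the coffee measure in the narrow tool cabinet

ROBOT

A 6-joint arm with a two-finger parallel gripper is mounted at the origin on a cart in front of the work surface, level with it; the furniture and walls round the work are solid. World frame = base frame: x ahead of the robot, y to its left, z up, the work surface at z = 0. Lengths are in mm, angles in rad, forces in N, time in s.
With the tool pointing down it reaches from about 300 to 775 mm from the base axis. Payload 14.6 kg.
Tool frame: the origin (TCP) lies at the centre of the arm's flange, where the gripper is bolted on; the fingertips stand 199 mm ahead of it and the grasp point (between the pads) lies 180 mm ahead of it; z points along the fingers, y is the line along which they close (so a half turn about z gives the same grasp; the last joint's range is limited). The gripper opens to 94 mm and grips with 3 to 60 N. Pads are 16 mm wide; open, the fingers measure 119 mm over their backs; the gripper's body (75 mm by 177 mm) begins 78 mm behind the grasp point.
Start: joints at [-1.342, 0.3, 1.521, -0, 1.321, -0.067], TCP at [160.321, -526.106, 404.646] pointing down, gripper open.
Joint ranges: [-3.03, 3.03], [-0.79, 2.21], [0.23, 2.52], [-1.04, 4.18], [0, 3.07], [-2.55, 2.55]. Speed limits (rad/s): [2.22, 2.22, 2.57, 3.14, 3.14, 3.14].

INTERFACE

Orientations are given as [roll, pitch, yaw] about the fixed x, y, z axes, in that order (R = Rz(yaw) Ry(pitch) Rx(roll)).
In Python, from cell import manip, optics, workorder gives the robot as it stands.
- The arm moves only by the tool step_arm, never from a script. Its argument "increments" is a list that holds one entry, the list of rows, each a list of 7 numbers: the turn, a rotation vector about the tool's x, y, z as a fraction of full scale, then the shift along the tool's x, y, z as a fraction of full scale, then the closure, from -1 (fully open) to 1 (shut). In form: [[[wx, wy, wz, tx, ty, tz, fingers], ...]]. A call has 1 to 5 rows; each row shifts and turns the commanded pose from where the row before left it, along the tool's axes as they then stand; what a row does not reach is not made up. Full scale, the value 1, is 40 mm for a shift and 45 degrees for a turn. A row lasts 1/10 s, in which the tool goes at most 50 mm and 8.59 degrees, less where a joint would pass 70% of its speed; a pose out of reach is approached as far as the arm can. A call with a number of a shift or a turn outside -1 to 1 is refused whole. A call with a gripper value outside its range is refused whole. The fingers move at their own pace and stop on an object; "newtons" is the grip in N (left out, the last holds). Time passes only in rows, so rows that do not move let the fingers close. It gives the time, the measured TCP pose, the force, the opening and the grip force at its end, in the units of the state.
- manip.read_state(): the state, without advancing time (a new reading comes with each control period).
- optics.camera(name): name is "side" or "top"; returns a dict with "frame" (400x640x3 uint8, red, green, blue), "range_z" (400x640 float32, mm along the optical axis (not along the pixel's ray), 0 where there is no reading), "mtx" (3x3 intrinsics, pixels), "distortion" ([k1, k2, p1, p2, k3] as OpenCV has them; the pictures are not rectified), "cam_to_world" (4x4, takes a point from camera to world coordinates). Camera axes: x right, y down, z forward; pixel columns grow to the right and rows downward; lengths in mm; the calibration is good to about 2 mm. A picture is of the moment at which its call begins.
- workorder.sign_off(): hands the job in; it is judged then, once.
The state is a dict: "clock": time; "joints": joint angles; "qd": joint speeds; "effort": joint torques, N m; "eef_pos": TCP position; "eef_rot": TCP orientation; "wrist_force": force on the tool from outside, world axes, zero at the start; "moment": the same for the moment, N m; "finger_gap": finger opening in mm; "finger_force": force on a finger pad.
Only numpy, scipy, OpenCV 4.12 (cv2) and the standard library are available. Lean on these libraries where they do the work, as an engineer would, in place of code of your own. Each camera call takes 0.05 s, during which the arm holds its last target. There are 200 camera calls.

TASK

Pick up the upright-handled coffee measure, lower it through the opening in the top of the small tool cabinet without the measure touching its frame or the robot touching the cabinet at all, and hook its crook over the sprung rail inside. Slide the crook along the rail, pressing only lightly, until it drops into the rail's notch, and leave it hanging there, upright and still. Do not disturb the jars and the cup standing about.

Things in the scene. Friction and masses are not known exactly. Their poses are not given: they have to be found in the camera images.
- measure: coffee measure, 0.16 to 0.26 kg, standing upright, 185 mm high; origin at the centre of its underside, z up. Steel cup 40 mm in diameter and high. A 6 mm wire handle rises on the cup's -x side, bends in to x = -11 mm at 66 mm high and at the top bends over to +x as a crook (see crook); above it a stem and a black grip tab (see tab)
- crook (a point): under the bend of the measure's crook, on its axis, 104 mm above its underside: the point that rests on the rail. The crook is an upside-down U in the measure's x-z plane; its mouth opens downward, 16 mm wide, centred on the axis; its free tip ends 83 mm above the underside on the +x side. The wire is 6 mm thick
- tab (a point): middle of the measure's flat black grip tab, 160 mm above the underside; the tab is 50 mm high (135 to 185 mm), 22 mm wide along the measure's x and 10 mm thick along its y: pinch it across y. Below it a 6 mm square stem runs down to the crook
- cabinet: small fixed white tool cabinet with a clear front, 124 mm deep (x), 216 mm wide (y), 155 mm high; origin at the centre of its underside, +x to its back, z up. Floor 8 mm thick, inside 200 mm wide. The only way in is the framed opening in its top; the rail is inside (see rail_mid)
- rail_mid (a point): fixed point in the cabinet: top of the steel rail's line at mid-width, 18 mm behind the cabinet's centre, 140 mm above its underside; axes as the cabinet's. The round rail, 6 mm thick, runs along y, at least 41 mm each way. It is sprung: pressed down it yields 1 mm per 1.2 N, up to 12 mm. The measure hangs with its x along the cabinet's x: wire handle in front of the rail, crook tip behind
- notch_span (a point): middle of the stretch of rail that holds the notch (same point as rail_mid). The notch is a steep-sided dip in the rail, 12 mm deep, about 8 mm clear at the bottom, shoulders 16 mm apart, its centre anywhere within 28 mm either way along y; this differs each time and is not measured: feel for it. To get there, the cup goes down in front of the rail, then back under it with the rail between cup rim and crook tip
- frame: wooden frame round the opening in the cabinet's top, 10 mm thick, upper side 155 mm above the worktop; not to be touched. Origin 145 mm above the cabinet's origin, axes as the cabinet's. The opening runs from x = -46 to +42 mm and y = -67 to +67 mm
- spice_0: spice jar 44 mm in diameter, 101 mm high, bystander; origin at the centre of its underside
- honey_jar: honey jar 59 mm in diameter, 85 mm high, bystander; origin at the centre of its underside
- espresso_cup: small striped cup 49 mm high, bystander; origin at its underside
Mind the look-alikes: they are no part of the job. What is meant by the measure is not yellow, and is the smaller of those in its own colour.

How it is judged:
By the outcome, as a careful person would: the job done as asked, in the order asked, and still so for the second after the job is handed in, with the robot touching nothing.
It also fails if it takes over 58 s, if anything falls off the work surface, if the arm or the gripper's body presses on something with over 40 N, if the wrist force passes 120 N, or if a joint passes its speed limit or range.

## Working session

There is one attempt and no reset: what is moved stays moved. The work goes in short steps, Python scripts to look and compute and a tool call to move; the robot and the scene stay as the last step left them, time stands still between calls to the robot, and variables do not carry over. Pictures are saved under pics/ and viewed, at most 10 in all, crops included, and the job is handed in when it is done.

Besides the shell and the picture viewer there is one more tool, called after ">>>" by a JSON object that holds its "method" and its "body". step_arm: Moves the arm, as the interface text tells. Its arguments: {"type":"object","properties":{"increments":{"type":"array","items":{"type":"array","items":{"type":"array","items":{"type":"number"}}}},"newtons":{"type":"number"}},"required":["increments"]}

```bash
mkdir -p pics; cat > h.py <<'E'
import numpy as np, cv2, pickle
from cell import manip, optics, workorder
def shot(n):
    c=optics.camera(n); return c
def cloud(c):
    h,w=c['range_z'].shape
    u,v=np.meshgrid(np.arange(w),np.arange(h))
    p=cv2.undistortPoints(np.stack([u,v],-1).reshape(-1,1,2).astype(np.float64),c['mtx'],np.array(c['distortion'])).reshape(h,w,2)
    z=c['range_z']; P=np.dstack([p[...,0]*z,p[...,1]*z,z,np.ones_like(z)])
    W=P@np.array(c['cam_to_world']).T
    W=W[...,:3]; W[z==0]=np.nan
    return W
def save(c,name): cv2.imwrite('pics/'+name,cv2.cvtColor(c['frame'],cv2.COLOR_RGB2BGR))
E
python3 - <<'E'
from h import *
print(manip.read_state())
for n in('side','top'):
    c=shot(n); pickle.dump(c,open(n+'0.pkl','wb')); save(c,n+'0.png'); print(n,c['mtx'],c['distortion'],c['cam_to_world'])
E
```

```text
{'clock': 0.0, 'joints': array([-1.34161148e+00,  3.00479177e-01,  1.52158050e+00,  1.36256354e-05,
        1.32072172e+00, -6.65904353e-02]), 'qd': array([-0.00137736,  0.00051956, -0.00041466, -0.0025268 , -0.00134572,
        0.00069378]), 'effort': array([ 8.44943643e-04, -5.31805515e+01, -3.52733016e+01,  7.08505232e-02,
        2.44133722e-02, -7.73636907e-05]), 'eef_pos': array([ 160.31056693, -526.08428478,  404.08201323]), 'eef_rot': array([-3.14040742e+00, -9.22691449e-05,  2.95771852e-01]), 'wrist_force': array([-0.03040261, -0.32902885, -0.77890389]), 'moment': array([-0.03600757,  0.0538111 , -0.00565617]), 'finger_force': 0.0, 'finger_gap': 94.05626288225123}
side [[419.24459704   0.         316.96648079]
 [  0.         419.24459704 194.11899951]
 [  0.           0.           1.        ]] [-0.00909331  0.          0.          0.          0.        ] [[-3.99690551e-01 -7.68031663e-01  5.00374687e-01 -2.81946018e+02]
 [-9.16636473e-01  3.37862760e-01 -2.13603210e-01  2.99244700e+02]
 [-5.00394393e-03 -5.44036874e-01 -8.39046388e-01  1.36711002e+03]
 [ 0.00000000e+00  0.00000000e+00  0.00000000e+00  1.00000000e+00]]
top [[478.90246897   0.         324.81496882]
 [  0.         478.90246897 204.81117603]
 [  0.           0.           1.        ]] [0.00838956 0.         0.         0.         0.        ] [[-1.12507043e-02 -9.93064375e-01  1.17032342e-01  3.43352158e+02]
 [-9.99867590e-01  1.25487151e-02  1.03601049e-02 -3.11263285e+01]
 [-1.17568566e-02 -1.16900287e-01 -9.93074065e-01  1.46573348e+03]
 [ 0.00000000e+00  0.00000000e+00  0.00000000e+00  1.00000000e+00]]
```

```bash
ls -la .
```

```text
total 3520
drwxr-xr-x  3 agent agent    4096 Dec  1 02:24 .
drwxr-xr-x 23 root  root     4096 Dec  1 02:23 ..
-rw-r--r--  1 agent agent     584 Dec  1 02:24 h.py
drwxr-xr-x  2 agent agent    4096 Dec  1 02:24 pics
-rw-r--r--  1 agent agent 1792672 Dec  1 02:24 side0.pkl
-rw-r--r--  1 agent agent 1792672 Dec  1 02:24 top0.pkl
```

View pics/side0.png

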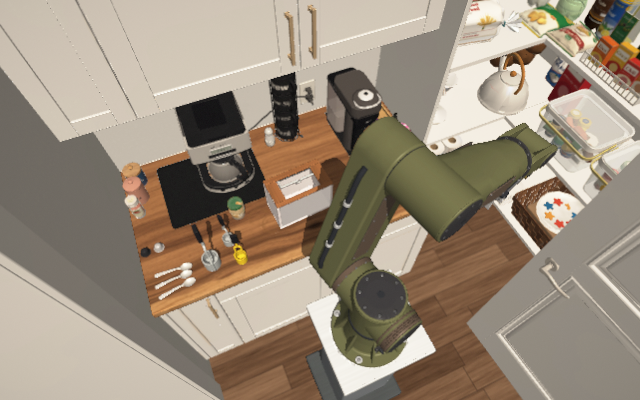

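View pics/top0.png

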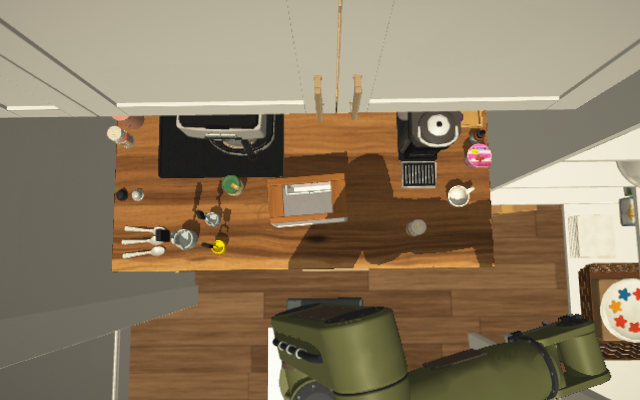

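Three measures are visible:
- large steel: side (211,260), top (184,239)
- small steel: side (228,238), top (212,218)
- yellow: side (240,255), top (219,246)

The small steel one fits, being not yellow and the smaller of its colour. I'll confirm it in an enlarged crop. The green jar at side (235,207) stands close to it, and the cabinet is at side (298,195), top (307,202).

```bash
python3 - <<'E'
from h import *
s=pickle.load(open('side0.pkl','rb')); t=pickle.load(open('top0.pkl','rb'))
a=cv2.resize(s['frame'][185:285,180:280],(400,400),interpolation=cv2.INTER_CUBIC)
b=cv2.resize(t['frame'][165:265,160:260],(400,400),interpolation=cv2.INTER_CUBIC)
cv2.imwrite('pics/crop1.png',cv2.cvtColor(np.hstack([a,b]),cv2.COLOR_RGB2BGR))
for c,n in((s,'side'),(t,'top')):
    W=cloud(c); np.save(n+'W.npy',W)
    Z=W[...,2]
    # height map above table for top
    if n=='top':
        for (u,v) in [(212,218),(205,215),(199,214),(184,239),(162,235),(219,246),(207,245),(232,185)]:
            print(u,v,np.round(W[v,u],0))
E
```

```text
212 218 [479. 330.  10.]
205 215 [nan nan nan]
199 214 [473. 321. 187.]
184 239 [415. 410.  23.]
162 235 [414. 395. 254.]
219 246 [393. 306.  14.]
207 245 [390. 299. 184.]
232 185 [567. 253.  89.]
```

View pics/crop1.png

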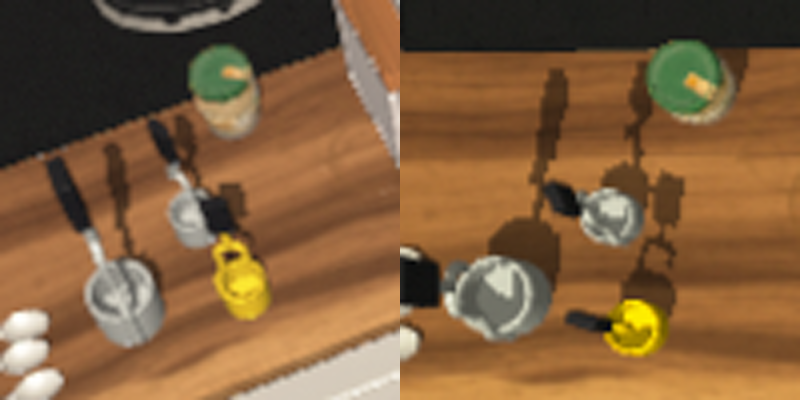

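The crop confirms it. The small steel measure's cup is at crop-right (612,215) and its black tab at (562,197), with the yellow one in front and the larger steel one at left. Next I measure poses.

```bash
python3 - <<'E'
from h import *
s=pickle.load(open('side0.pkl','rb')); t=pickle.load(open('top0.pkl','rb'))
for c,n in((s,'side'),(t,'top')):
    W=np.load(n+'W.npy'); d=np.hypot(W[...,0]-475,W[...,1]-322)
    m=(d<38)&(W[...,2]>25)
    P=W[m]; P=P[P[:,2].argsort()]
    print(n,len(P))
    for lo,hi in((25,45),(45,66),(66,108),(108,133),(133,180),(180,195)):
        q=P[(P[:,2]>=lo)&(P[:,2]<hi)]
        if len(q): print(lo,hi,len(q),'mean',q.mean(0).round(1)); 
        if lo>=66 : print(q.round(0).tolist()[:40])
    # tab by colour
    f=c['frame'].astype(int); dark=(f.max(2)<60)&(d<40)&(W[...,2]>100)
    print('dark',dark.sum())
# cabinet: points at z 150..160 
W=np.load('topW.npy'); m=(abs(W[...,2]-155)<6)&(abs(W[...,0]-520)<130)&(abs(W[...,1]-30)<160)
q=W[m]; print(len(q),q.min(0),q.max(0))
r=cv2.minAreaRect(q[:,:2].astype(np.float32)); print(r)
im=(m*255).astype(np.uint8); a=cv2.resize(np.dstack([im]*3)[160:240,250:360],(440,320),interpolation=0)
b=cv2.resize(t['frame'][160:240,250:360][...,::-1],(440,320),interpolation=cv2.INTER_CUBIC)
W=np.load('sideW.npy'); m=(abs(W[...,2]-155)<6)&(abs(W[...,0]-520)<130)&(abs(W[...,1]-30)<160)
q=W[m]; print(len(q),q.min(0),q.max(0)); print(cv2.minAreaRect(q[:,:2].astype(np.float32)))
d=cv2.resize(s['frame'][150:240,250:345][...,::-1],(360,341),interpolation=cv2.INTER_CUBIC)[:320]
cv2.imwrite('pics/cab.png',np.hstack([b,d]))
for n in('top','side'):
  W=np.load(n+'W.npy')
  for nm,x,y,z in(('honey/spice green',567,253,0),):
    k=(np.hypot(W[...,0]-x,W[...,1]-y)<50)&(W[...,2]>80)&(W[...,2]<110); print(n,nm,W[k].mean(0) if k.any() else 0, W[k].min(0),W[k].max(0))
E
```

```text
side 124
25 45 41 mean [470.1 328.5  34.5]
45 66 7 mean [461.6 321.2  54.8]
66 108 19 mean [465.1 321.6  94. ]
[[461.0, 316.0, 68.0], [459.0, 320.0, 74.0], [462.0, 322.0, 77.0], [460.0, 318.0, 78.0], [460.0, 317.0, 84.0], [461.0, 320.0, 85.0], [479.0, 328.0, 89.0], [460.0, 319.0, 93.0], [463.0, 318.0, 95.0], [458.0, 322.0, 98.0], [461.0, 321.0, 101.0], [476.0, 327.0, 102.0], [476.0, 330.0, 103.0], [479.0, 329.0, 105.0], [466.0, 322.0, 106.0], [465.0, 319.0, 107.0], [462.0, 323.0, 107.0], [461.0, 320.0, 107.0], [469.0, 321.0, 108.0]]
108 133 4 mean [467.6 324.  114.8]
[[470.0, 324.0, 108.0], [465.0, 325.0, 112.0], [468.0, 322.0, 118.0], [467.0, 325.0, 121.0]]
133 180 37 mean [465.9 323.7 158.4]
[[462.0, 324.0, 137.0], [460.0, 321.0, 138.0], [471.0, 328.0, 138.0], [474.0, 330.0, 141.0], [464.0, 326.0, 141.0], [460.0, 317.0, 141.0], [461.0, 320.0, 142.0], [462.0, 323.0, 143.0], [463.0, 319.0, 144.0], [476.0, 332.0, 146.0], [463.0, 325.0, 150.0], [467.0, 326.0, 151.0], [464.0, 320.0, 151.0], [462.0, 317.0, 152.0], [465.0, 316.0, 153.0], [459.0, 321.0, 153.0], [470.0, 328.0, 154.0], [474.
[... 3066 characters left out ...]
26.0, 188.0], [484.0, 329.0, 189.0]]
dark 48
1871 [451.61057401 -78.27352051 149.0913245 ] [649.80466116 187.71835198 160.98342366]
((557.5, 54.264060974121094), (203.18104553222656, 253.00819396972656), 4.133225917816162)
990 [446.8166462  -77.930187   149.04274597] [649.20495413 189.56268719 160.26428453]
((554.9284057617188, 55.6207275390625), (208.21095275878906, 252.90768432617188), 4.323302745819092)
top honey/spice green [572.31076241 258.54230593  86.57962171] [546.3008397  232.43217995  80.02225369] [597.73456544 286.067759    95.28197835]
side honey/spice green [568.39195596 260.04756353  83.84931263] [541.77159831 235.68974998  80.14299548] [597.4460999  283.79054482  92.56279106]
```

View pics/cab.png

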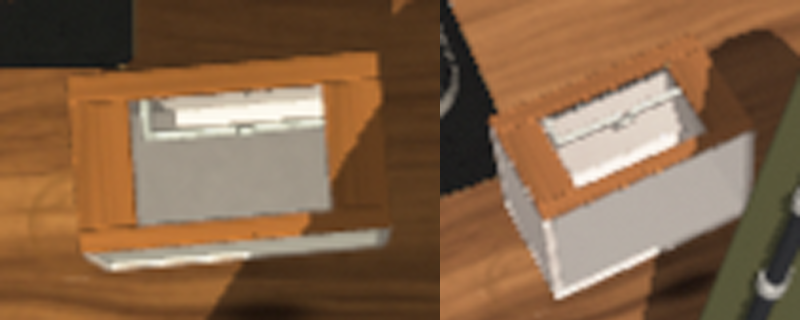

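Cabinet picture: the opening is at left-crop (133-325, 88-220), the rail runs along row ~128, and a small kink at (245,128) hints at the notch. Next: fits on connected masks, by rays onto known-height planes.

```bash
cat >> h.py <<'E'
def ray(c,uv,z):
    uv=np.asarray(uv,float).reshape(-1,1,2)
    p=cv2.undistortPoints(uv,c['mtx'],np.array(c['distortion'])).reshape(-1,2)
    M=np.array(c['cam_to_world']); d=np.c_[p,np.ones(len(p))]@M[:3,:3].T; o=M[:3,3]
    return o+d*((z-o[2])/d[:,2])[:,None]
E
python3 - <<'E'
from h import *
for n,seed in(('top',(275,205)),('side',(300,210))):
    c=pickle.load(open(n+'0.pkl','rb')); W=np.load(n+'W.npy')
    print('==',n)
    # opening: hole in frame-top mask
    m=(abs(W[...,2]-155)<7)&(abs(W[...,0]-520)<110)&(abs(W[...,1]-40)<150)
    k,l,st,ce=cv2.connectedComponentsWithStats(m.astype(np.uint8),connectivity=4)
    i=1+np.argmax(st[1:,4]); mm=(l==i).astype(np.uint8)
    mm=cv2.morphologyEx(mm,cv2.MORPH_OPEN,np.ones((3,3),np.uint8)); print(st[i])
    vv,uu=np.nonzero(mm); P=ray(c,np.c_[uu,vv],155)[:,:2]
    print('outer',cv2.minAreaRect(P.astype(np.float32)))
    cs,h=cv2.findContours(mm,cv2.RETR_CCOMP,cv2.CHAIN_APPROX_NONE)
    for q,hh in zip(cs,h[0]):
        if hh[3]>=0 and cv2.contourArea(q)>200:
            print('hole',cv2.minAreaRect(ray(c,q[:,0],155)[:,:2].astype(np.float32)))
        elif hh[3]<0 and cv2.contourArea(q)>200:
            print('out',cv2.minAreaRect(ray(c,q[:,0],155)[:,:2].astype(np.float32)))
    # tab top face
    d=np.hypot(W[...,0]-473,W[...,1]-323)
    f=c['frame'].astype(int); dark=(f.max(2)<75)
    t=(d<20)&(abs(W[...,2]-186)<5); vv,uu=np.nonzero(t); P=ray(c,np.c_[uu,vv],185)[:,:2]
    print('tabtop',len(P),P.mean(0),cv2.minAreaRect(P.astype(np.float32)))
    # rail: z 130..142 inside
    r=(abs(W[...,2]-138)<6)&(abs(W[...,0]-520)<70)&(abs(W[...,1]-45)<75)
    r&=mm==0
    vv,uu=np.nonzero(r); P=ray(c,np.c_[uu,vv],137)
    print('rail',len(P)); Q=W[r]
    if len(P)>5:
        o=P[:,1].argsort(); print(np.c_[P[o][:,:2],Q[o][:,2]].round(0).tolist()[::max(1,len(P)//60)])
E
```

```text
== top
[ 267  173   81   50 1925]
outer ((519.3825073242188, 32.68512725830078), (124.31871795654297, 215.60665893554688), 4.067774772644043)
out ((519.3825073242188, 32.68512725830078), (124.31871795654297, 215.60665893554688), 4.067774772644043)
hole ((520.2176513671875, 32.7530403137207), (104.0419692993164, 145.5143585205078), 7.020724773406982)
tabtop 29 [475.64948021 324.62254052] ((475.6378173828125, 324.32421875), (20.83944320678711, 10.767287254333496), 26.268131256103516)
rail 92
[[542.0, -29.0, 139.0], [544.0, -27.0, 141.0], [542.0, -27.0, 142.0], [542.0, -24.0, 137.0], [545.0, -21.0, 141.0], [542.0, -21.0, 140.0], [539.0, -21.0, 135.0], [545.0, -18.0, 141.0], [542.0, -18.0, 139.0], [539.0, -18.0, 139.0], [542.0, -15.0, 138.0], [539.0, -15.0, 136.0], [542.0, -13.0, 141.0], [539.0, -13.0, 138.0], [542.0, -7.0, 143.0], [539.0, -7.0, 143.0], [542.0, -4.0, 137.0], [539.0, -4.0, 142.0], [542.0, 1.0, 136.0], [542.0, 4.0, 137.0], [539.0, 4.0, 138.0], [542.0, 7.0, 140.0], [539.0, 7.0, 142.0], [539.0, 10.0, 140.0], [542.0, 13.0, 141.0], [536.0, 13.0, 137.0], [539.0, 15.0, 138.0], [
[... 2625 characters left out ...]
 49.0, 138.0], [536.0, 50.0, 138.0], [532.0, 52.0, 136.0], [534.0, 55.0, 139.0], [456.0, 56.0, 136.0], [452.0, 58.0, 135.0], [457.0, 59.0, 138.0], [532.0, 63.0, 137.0], [534.0, 66.0, 133.0], [456.0, 67.0, 143.0], [535.0, 70.0, 137.0], [531.0, 71.0, 139.0], [533.0, 75.0, 138.0], [561.0, 75.0, 136.0], [534.0, 78.0, 136.0], [530.0, 79.0, 137.0], [532.0, 83.0, 141.0], [528.0, 84.0, 138.0], [529.0, 87.0, 139.0], [453.0, 91.0, 137.0], [559.0, 91.0, 134.0], [545.0, 92.0, 138.0], [455.0, 94.0, 138.0], [541.0, 94.0, 141.0], [560.0, 94.0, 137.0], [537.0, 96.0, 137.0], [556.0, 96.0, 138.0], [552.0, 97.0, 138.0], [454.0, 101.0, 138.0], [451.0, 106.0, 138.0], [454.0, 112.0, 142.0], [448.0, 118.0, 133.0]]
```

```bash
cat >> h.py <<'E'
from scipy.spatial.transform import Rotation as R
def go(pos,yaw_deg,roll=180,pitch=0):
    s=manip.read_state(); R0=R.from_euler('xyz',s['eef_rot']); R1=R.from_euler('xyz',[roll,pitch,yaw_deg],degrees=True)
    d=R0.inv().apply(np.array(pos)-s['eef_pos'])/40; w=(R0.inv()*R1).as_rotvec(degrees=True)/45
    print('t',s['clock'],'pos',s['eef_pos'].round(1),'rpy',np.degrees(s['eef_rot']).round(2),'F',s['wrist_force'].round(2),'gap',round(s['finger_gap'],1))
    print('shift(total, tool, /40):',d.round(3),'turn(/45):',w.round(3))
E
python3 - <<'E'
from h import *
for n in('top','side'):
    W=np.load(n+'W.npy'); d=np.hypot(W[...,0]-414,W[...,1]-397)
    q=W[(d<40)&(W[...,2]>195)]; print(n,len(q),q.min(0).round(),q.max(0).round(),q.mean(0).round())
    q=W[(W[...,0]>300)&(W[...,0]<640)&(W[...,1]<-70)&(W[...,1]>-450)&(W[...,2]>40)]; print('right side',np.c_[q[::40]].round().tolist()[:40])
go([472,324,404],24.5)
E
```

```text
top 182 [400. 394. 196.] [432. 412. 271.] [415. 399. 244.]
right side [[639.0, -71.0, 950.0], [638.0, -81.0, 948.0], [639.0, -92.0, 945.0], [639.0, -102.0, 942.0], [639.0, -76.0, 937.0], [638.0, -87.0, 937.0], [639.0, -98.0, 934.0], [638.0, -74.0, 931.0], [639.0, -89.0, 926.0], [640.0, -106.0, 923.0], [640.0, -81.0, 919.0], [640.0, -94.0, 915.0], [638.0, -71.0, 914.0], [639.0, -84.0, 910.0], [639.0, -99.0, 907.0], [638.0, -76.0, 904.0], [639.0, -90.0, 901.0], [638.0, -105.0, 900.0], [639.0, -85.0, 892.0], [639.0, -101.0, 890.0], [639.0, -83.0, 885.0], [639.0, -100.0, 881.0], [638.0, -83.0, 879.0], [640.0, -100.0, 873.0], [639.0, -83.0, 869.0], [639.0, -103.0, 865.0], [639.0, -86.0, 861.0], [639.0, -106.0, 856.0], [639.0, -88.0, 853.0], [640.0, -72.0, 845.0], [639.0, -94.0, 844.0], [639.0, -84.0, 838.0], [639.0, -103.0, 833.0], [640.0, -93.0, 826.0], [639.0, -78.0, 822.0], [639.0, -101.0, 817.0], [640.0, -93.0, 810.0], [639.0, -79.0, 806.0], [639.0, -102.0, 801.0], [639.0, -94.0, 794.0]]
side 109 [394. 394. 195.] [427. 409. 268.] [405. 401. 242.]
right side [[639.0, -71.0, 743.0], [63
[... 399 characters left out ...]
7.0, -255.0, 584.0], [637.0, -95.0, 628.0], [610.0, -74.0, 649.0], [640.0, -380.0, 537.0], [638.0, -321.0, 552.0], [640.0, -293.0, 556.0], [640.0, -234.0, 571.0], [639.0, -184.0, 583.0], [639.0, -98.0, 606.0], [638.0, -334.0, 534.0], [637.0, -255.0, 555.0], [637.0, -190.0, 572.0], [638.0, -123.0, 589.0], [638.0, -298.0, 534.0], [638.0, -239.0, 549.0], [638.0, -212.0, 554.0], [639.0, -176.0, 561.0], [638.0, -149.0, 567.0], [639.0, -123.0, 571.0], [637.0, -110.0, 573.0], [637.0, -132.0, 562.0], [638.0, -169.0, 546.0]]
t 0.1 pos [ 160.3 -526.1  404.1] rpy [-179.94   -0.     16.95] F [-0.41 -0.73  0.62] gap 94.2
shift(total, tool, /40): [ 13.649 -18.058   0.023] turn(/45): [-0.001 -0.    -0.168]
```

Large steel measure: its tab top is at (412,402), z≈270. That is close to where the gripper body would be on a vertical grasp, so I'll lean the tool 25° away in the tab's plane. First the approach.

>>> {"method": "step_arm", "body": {"increments": [[[0,0,0,0.65,-0.76,0,-1],[0,0,0,0.65,-0.76,0,-1],[0,0,0,0.65,-0.76,0,-1],[0,0,0,0.65,-0.76,0,-1],[0,0,0,0.65,-0.76,0,-1]]], "newtons": 25}}

```text
clock: 0.6
eef_pos: [240.6, -341.3, 404.4]
eef_rot: [-3.141, 0.0, 0.295]
wrist_force: [0.3, -1.1, 1.0]
finger_gap: 93.8
finger_force: 0.0
```

>>> {"method": "step_arm", "body": {"increments": [[[0,0,0,0.65,-0.76,0,-1],[0,0,0,0.65,-0.76,0,-1],[0,0,0,0.65,-0.76,0,-1],[0,0,0,0.65,-0.76,0,-1],[0,0,0,0.65,-0.76,0,-1]]]}}

```text
clock: 1.1
eef_pos: [320.6, -157.9, 404.6]
eef_rot: [3.142, -0.0, 0.295]
wrist_force: [1.1, -0.6, -0.1]
finger_gap: 93.9
finger_force: 0.0
```

>>> {"method": "step_arm", "body": {"increments": [[[0,0,0,0.65,-0.76,0,-1],[0,0,0,0.65,-0.76,0,-1],[0,0,0,0.65,-0.76,0,-1],[0,0,0,0.65,-0.76,0,-1],[0,0,0,0.65,-0.76,0,-1]]]}}

```text
clock: 1.6
eef_pos: [400.7, 25.5, 404.6]
eef_rot: [3.142, -0.0, 0.296]
wrist_force: [1.1, -1.2, -0.3]
finger_gap: 93.7
finger_force: 0.0
```

>>> {"method": "step_arm", "body": {"increments": [[[0,0,0,0.65,-0.76,0,-1],[0,0,0,0.65,-0.76,0,-1],[0,0,0,0.65,-0.76,0,-1],[0,0,0,0.65,-0.76,0,-1],[0,0,0,0.65,-0.76,0,-1]]]}}

```text
clock: 2.1
eef_pos: [480.8, 208.8, 404.4]
eef_rot: [3.142, 0.0, 0.296]
wrist_force: [1.4, -0.5, 0.7]
finger_gap: 94.1
finger_force: 0.0
```

```bash
python3 -c "
from h import *
go([541,355,390],24.5,180,25)"
```

```text
t 2.1 pos [480.8 208.8 404.4] rpy [1.800e+02 2.000e-02 1.696e+01] F [ 1.43 -0.51  0.71] gap 94.1
shift(total, tool, /40): [ 2.505 -3.057  0.358] turn(/45): [-0.036 -0.554 -0.165]
```

>>> {"method": "step_arm", "body": {"increments": [[[-0.009,-0.139,-0.041,0,0,0,-0.1],[-0.009,-0.139,-0.041,0,0,0,-0.1],[-0.009,-0.139,-0.041,0,0,0,-0.1],[-0.009,-0.139,-0.041,0,0,0,-0.1],[0,0,0,0,0,0,-0.1]]]}}

```text
clock: 2.6
eef_pos: [480.7, 207.2, 403.9]
eef_rot: [-3.141, 0.44, 0.427]
wrist_force: [0.2, -0.2, 0.0]
finger_gap: 57.5
finger_force: 0.0
```

```bash
python3 -c "
from h import *
go([541,355,390],24.5,180,25)"
```

```text
t 2.6 pos [480.7 207.2 403.9] rpy [-179.96   25.24   24.49] F [ 0.16 -0.17  0.01] gap 57.5
shift(total, tool, /40): [ 2.775 -2.738 -0.921] turn(/45): [-0.001  0.005 -0.   ]
```

>>> {"method": "step_arm", "body": {"increments": [[[0,0,0,0.55,-0.55,-0.18,-0.1],[0,0,0,0.55,-0.55,-0.18,-0.1],[0,0,0,0.55,-0.55,-0.18,-0.1],[0,0,0,0.55,-0.55,-0.18,-0.1],[0,0,0,0.55,-0.55,-0.18,-0.1]]]}}

```text
clock: 3.1
eef_pos: [539.9, 356.0, 390.5]
eef_rot: [-3.141, 0.434, 0.426]
wrist_force: [0.0, 0.0, -0.4]
finger_gap: 52.0
finger_force: 0.0
```

```bash
python3 - <<'E'
from h import *
go([541.2,355.5,331],24.5,180,25)
s=shot('side');t=shot('top');pickle.dump((s,t),open('p1.pkl','wb'))
a=cv2.resize(s['frame'][140:290,150:300],(400,400),interpolation=cv2.INTER_CUBIC)
b=cv2.resize(t['frame'][140:260,140:260],(400,400),interpolation=cv2.INTER_CUBIC)
cv2.imwrite('pics/pre.png',cv2.cvtColor(np.hstack([a,b]),cv2.COLOR_RGB2BGR))
E
```

```text
t 3.1 pos [539.9 356.  390.5] rpy [-179.96   24.86   24.39] F [ 0.02  0.01 -0.36] gap 52.0
shift(total, tool, /40): [0.647 0.025 1.338] turn(/45): [-0.002 -0.003 -0.002]
```

View pics/pre.png

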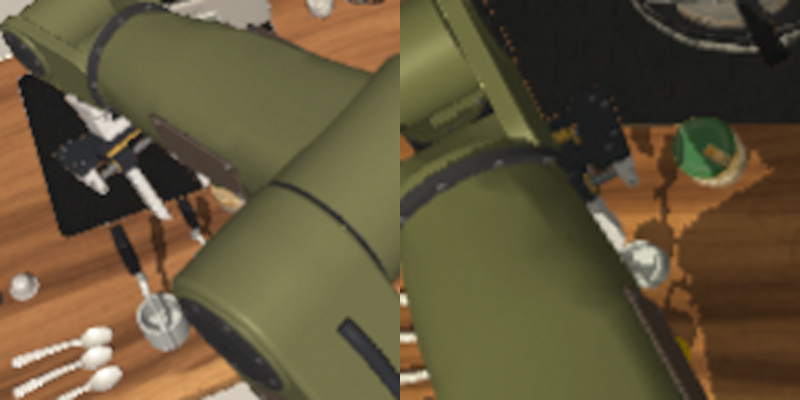

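The picture shows the gripper over the target: fingers at left-crop (95,180) and (150,195), the target's tab at (190,215) below them, and the large handle at (120,240) clear of them. Before going down I'll check the forearm's height over the tall handle.

```bash
python3 - <<'E'
from h import *
s,t=pickle.load(open('p1.pkl','rb'))
for n,c in(('side',s),('top',t)):
    W=cloud(c); print(n)
    for x in range(280,520,40):
        r=[]
        for y in range(200,470,30):
            k=(abs(W[...,0]-x)<20)&(abs(W[...,1]-y)<15)&(W[...,2]>280)
            r.append((int(np.nanmin(W[k][:,2])),int(np.nanmax(W[k][:,2]))) if k.any() else 0)
        print(x,r)
E
```

```text
side
280 [(585, 602), (577, 597), (504, 587), (492, 568), 0, 0, 0, 0, 0]
320 [(572, 591), (571, 585), (561, 579), (488, 568), (485, 549), 0, 0, 0, 0]
360 [(545, 573), (558, 573), (556, 570), (545, 562), (471, 549), (503, 503), 0, 0, 0]
400 [(532, 559), (541, 560), (546, 561), (538, 556), (471, 549), (471, 523), 0, 0, 0]
440 [0, (532, 546), (530, 549), (529, 546), (520, 540), (315, 526), (311, 507), (305, 350), 0]
480 [0, 0, (498, 529), (508, 531), (319, 533), (280, 529), (280, 510), (288, 467), (307, 336)]
top
280 [(587, 605), (579, 600), (555, 590), (546, 571), 0, 0, 0, 0, 0]
320 [(572, 592), (571, 589), (563, 581), (537, 571), (536, 550), 0, 0, 0, 0]
360 [(508, 577), (558, 577), (557, 576), (549, 565), (523, 552), 0, 0, 0, 0]
400 [(485, 563), (532, 563), (547, 563), (541, 559), (521, 550), (512, 527), 0, 0, 0]
440 [(499, 518), (468, 550), (514, 552), (530, 551), (522, 545), (481, 528), (478, 507), 0, 0]
480 [0, (477, 513), (445, 533), (316, 537), (513, 536), (501, 531), (467, 511), 0, 0]
```

>>> {"method": "step_arm", "body": {"increments": [[[0,0,0,0.21,0.01,0.45,-0.1],[0,0,0,0.21,0.01,0.45,-0.1],[0,0,0,0.21,0,0.44,-0.1],[0,0,0,0,0,0,1],[0,0,0,0,0,0,1]]], "newtons": 25}}

```text
clock: 3.7
eef_pos: [540.1, 353.7, 332.2]
eef_rot: [-3.141, 0.436, 0.426]
wrist_force: [0.0, -0.1, 1.1]
finger_gap: 38.6
finger_force: 0.0
```

>>> {"method": "step_arm", "body": {"increments": [[[0,0,0,0,0,0,1],[0,0,0,0,0,0,1],[0,0,0,0,0,0,1],[0,0,0,0,0,0,1]]]}}

```text
clock: 4.1
eef_pos: [540.1, 354.1, 331.9]
eef_rot: [-3.141, 0.436, 0.427]
wrist_force: [0.8, -1.1, 2.9]
finger_gap: 10.1
finger_force: 25.0
```

Gripped: the gap is 10 mm, which is the tab's thickness. With this lean the wrist would reach the wall cupboards over the cabinet. So I'll carry the measure to open worktop near (430,215), set it down square to the cabinet, and regrip with a slight lean the other way.

>>> {"method": "step_arm", "body": {"increments": [[[0,0,0,-0.105,0,-0.226,1],[0,0,0,-0.21,0,-0.453,1],[0,0,0,-0.105,0,-0.226,1],[0,0,0,0,0,0,1]]]}}

```text
clock: 4.5
eef_pos: [540.1, 354.2, 373.3]
eef_rot: [-3.141, 0.434, 0.427]
wrist_force: [0.4, -0.1, -1.9]
finger_gap: 10.2
finger_force: 25.0
```

```bash
python3 -c "
from h import *
go([506,220.5,372],24.5,180,25); go([506,220.5,372],4.1,180,25)"
```

```text
t 4.5 pos [540.1 354.2 373.3] rpy [-179.96   24.88   24.46] F [ 0.4  -0.13 -1.92] gap 10.2
shift(total, tool, /40): [-1.947  2.689  0.936] turn(/45): [-0.001 -0.003 -0.001]
t 4.5 pos [540.1 354.2 373.3] rpy [-179.96   24.88   24.46] F [ 0.4  -0.13 -1.92] gap 10.2
shift(total, tool, /40): [-1.947  2.689  0.936] turn(/45): [ 0.19  -0.002  0.41 ]
```

>>> {"method": "step_arm", "body": {"increments": [[[0,0,0,-0.39,0.54,0.187,1],[0,0,0,-0.39,0.54,0.187,1],[0,0,0,-0.39,0.54,0.187,1],[0,0,0,-0.39,0.54,0.187,1],[0,0,0,-0.39,0.54,0.187,1]]]}}

```text
clock: 5.0
eef_pos: [505.6, 219.0, 369.8]
eef_rot: [-3.141, 0.438, 0.427]
wrist_force: [-0.0, -0.3, -1.4]
finger_gap: 9.5
finger_force: 25.0
```

>>> {"method": "step_arm", "body": {"increments": [[[0.063,0,0.137,0,0,0,1],[0.063,0,0.137,0,0,0,1],[0.063,0,0.137,0,0,0,1],[0,0,0,0,0,0,1]]]}}

```text
clock: 5.4
eef_pos: [506.0, 219.8, 370.0]
eef_rot: [3.139, 0.438, 0.068]
wrist_force: [-0.3, 0.2, -1.3]
finger_gap: 10.1
finger_force: 25.0
```

```bash
python3 - <<'E'
from h import *
go([506,220.5,332.5],4.1,180,25)
for n in('side','top'):
    c=shot(n); W=cloud(c); d=np.hypot(W[...,0]-430,W[...,1]-215)
    q=W[(d<60)&(W[...,2]<75)&(W[...,2]>36)]
    print(n,len(q), q.mean(0).round(1) if len(q) else 0, np.nanmax(q,0).round() if len(q) else 0,np.nanmin(q,0).round() if len(q) else 0)
    pickle.dump(c,open(n+'2.pkl','wb'))
E
```

```text
t 5.4 pos [506.  219.8 370. ] rpy [179.87  25.08   3.9 ] F [-0.33  0.22 -1.32] gap 10.1
shift(total, tool, /40): [ 0.397 -0.02   0.848] turn(/45): [ 0.001  0.002 -0.004]
side 0 0 0 0
top 0 0 0 0
```

>>> {"method": "step_arm", "body": {"increments": [[[0,0,0,0.13,0,0.27,1],[0,0,0,0.13,0,0.27,1],[0,0,0,0.11,0,0.25,1],[0,0,0,0,0,0,1]]]}}

```text
clock: 5.9
eef_pos: [505.9, 219.9, 333.3]
eef_rot: [3.139, 0.44, 0.071]
wrist_force: [-0.2, 0.1, -2.0]
finger_gap: 9.9
finger_force: 25.0
```

>>> {"method": "step_arm", "body": {"increments": [[[0,0,0,0.01,0,0.023,1],[0,0,0,0,0,0,1]]]}}

```text
clock: 6.1
eef_pos: [506.1, 220.0, 334.9]
eef_rot: [3.14, 0.437, 0.071]
wrist_force: [-0.9, 0.1, -1.8]
finger_gap: 10.0
finger_force: 25.0
```

```bash
python3 -c "
from h import *
go([506,220.5,332],4.1,180,25)"
```

```text
t 6.1 pos [506.1 220.  334.9] rpy [179.89  25.01   4.05] F [-0.91  0.09 -1.85] gap 10.0
shift(total, tool, /40): [ 0.028 -0.013  0.066] turn(/45): [ 0.002  0.    -0.001]
```

>>> {"method": "step_arm", "body": {"increments": [[[0,0,0,0.01,0,0.023,1],[0,0,0,0,0,0,1]]]}}

```text
clock: 6.3
eef_pos: [506.1, 219.9, 333.8]
eef_rot: [3.14, 0.437, 0.071]
wrist_force: [0.4, -0.0, -1.3]
finger_gap: 10.0
finger_force: 25.0
```

>>> {"method": "step_arm", "body": {"increments": [[[0,0,0,0.01,0,0.023,1],[0,0,0,0,0,0,1]]]}}

```text
clock: 6.5
eef_pos: [506.0, 220.0, 332.6]
eef_rot: [3.14, 0.437, 0.07]
wrist_force: [0.1, -0.5, -3.2]
finger_gap: 9.9
finger_force: 25.0
```

>>> {"method": "step_arm", "body": {"increments": [[[0,0,0,0.006,0,0.014,1],[0,0,0,0,0,0,1]]]}}

```text
clock: 6.7
eef_pos: [506.0, 219.9, 331.9]
eef_rot: [3.14, 0.437, 0.07]
wrist_force: [-0.1, -0.2, -0.7]
finger_gap: 9.9
finger_force: 25.0
```

>>> {"method": "step_arm", "body": {"increments": [[[0,0,0,0.006,0,0.014,1],[0,0,0,0,0,0,1]]]}}

```text
clock: 6.9
eef_pos: [506.0, 219.9, 331.9]
eef_rot: [3.14, 0.437, 0.071]
wrist_force: [-0.2, -0.6, 4.6]
finger_gap: 9.8
finger_force: 25.0
```

Touchdown, with Fz up to +4.6 N. Release and rise.

>>> {"method": "step_arm", "body": {"increments": [[[0,0,0,0,0,0,-0.1],[0,0,0,0,0,0,-0.1],[0,0,0,0,0,0,-0.1],[0,0,0,-0.21,0,-0.453,-0.1],[0,0,0,-0.21,0,-0.453,-0.1]]]}}

```text
clock: 7.4
eef_pos: [506.1, 220.0, 371.4]
eef_rot: [3.139, 0.438, 0.07]
wrist_force: [-0.4, 0.3, 0.3]
finger_gap: 46.3
finger_force: 0.0
```

```bash
python3 -c "
from h import *
y=np.radians(4.1);p=np.radians(-10)
g=np.array([506-76*np.cos(y),220-76*np.sin(y),0]);print(g)
off=180*np.array([np.sin(p)*np.cos(y),np.sin(p)*np.sin(y),np.cos(p)])
for z in(168,220): 
  q=g+off+[0,0,z];print(q);go(q,4.1,180,-10)"
```

```text
[430.1945005  214.56619423   0.        ]
[399.01782113 212.33142207 345.26539554]
t 7.4 pos [506.1 220.  371.4] rpy [179.86  25.11   4.03] F [-0.44  0.27  0.3 ] gap 46.3
shift(total, tool, /40): [-2.153 -0.     1.73 ] turn(/45): [ 0.003  0.78  -0.001]
[399.01782113 212.33142207 397.26539554]
t 7.4 pos [506.1 220.  371.4] rpy [179.86  25.11   4.03] F [-0.44  0.27  0.3 ] gap 46.3
shift(total, tool, /40): [-2.705  0.003  0.553] turn(/45): [ 0.003  0.78  -0.001]
```

>>> {"method": "step_arm", "body": {"increments": [[[0,0,0,-0.9,0,0.184,-0.1],[0,0,0,-0.9,0,0.184,-0.1],[0,0,0,-0.9,0,0.184,-0.1],[0,0.156,0,0,0,0,-0.1],[0,0.156,0,0,0,0,-0.1]]]}}

```text
clock: 7.9
eef_pos: [398.6, 212.4, 397.6]
eef_rot: [3.14, 0.186, 0.072]
wrist_force: [0.2, -0.3, 0.1]
finger_gap: 52.3
finger_force: 0.0
```

>>> {"method": "step_arm", "body": {"increments": [[[0,0.156,0,0,0,0,-0.1],[0,0.156,0,0,0,0,-0.1],[0,0.156,0,0,0,0,-0.1],[0,0,0,0,0,0,-0.1]]]}}

```text
clock: 8.3
eef_pos: [398.8, 212.4, 397.2]
eef_rot: [3.14, -0.178, 0.072]
wrist_force: [0.1, -0.7, -0.2]
finger_gap: 51.5
finger_force: 0.0
```

```bash
python3 - <<'E'
from h import *
go([399,212.3,345.3],4.1,180,-10)
for n in('side','top'):
    c=shot(n); W=cloud(c); d=np.hypot(W[...,0]-430,W[...,1]-215)
    m=(d<45)&(W[...,2]<195)&(W[...,2]>20); q=W[m]
    print(n,len(q))
    for lo,hi in((20,45),(66,108),(135,180),(180,192)):
        k=q[(q[:,2]>=lo)&(q[:,2]<hi)]
        if len(k): print(lo,len(k),k.mean(0).round(1),k.min(0).round(),k.max(0).round())
    pickle.dump(c,open(n+'3.pkl','wb'))
E
```

```text
t 8.3 pos [398.8 212.4 397.2] rpy [179.9  -10.2    4.13] F [ 0.13 -0.71 -0.17] gap 51.5
shift(total, tool, /40): [-2.260e-01  1.000e-03  1.278e+00] turn(/45): [ 0.002 -0.004  0.001]
side 141
20 65 [429.4 218.7  32.6] [409. 199.  21.] [453. 237.  44.]
66 15 [423.7 217.6  88. ] [417. 215.  67.] [448. 221. 108.]
135 29 [426.1 218.6 159.5] [419. 213. 135.] [445. 223. 180.]
180 18 [429.7 217.3 182.7] [420. 212. 180.] [440. 222. 188.]
top 2
20 2 [416.6 209.3  30.3] [416. 208.  21.] [418. 211.  40.]
```

```bash
python3 - <<'E'
from h import *
c=pickle.load(open('side3.pkl','rb')); W=cloud(c); d=np.hypot(W[...,0]-430,W[...,1]-217)
t=(d<20)&(abs(W[...,2]-185)<5); v,u=np.nonzero(t); P=ray(c,np.c_[u,v],185)[:,:2]; print(len(P),P.mean(0),cv2.minAreaRect(P.astype(np.float32)))
# dark tab silhouette: extent of x of front face
f=c['frame'].astype(int); dk=(f.max(2)<80)&(d<25)&(W[...,2]>130); v,u=np.nonzero(dk); print(dk.sum(),W[dk].mean(0),u.min(),u.max(),v.min(),v.max())
# cup rim: all points z 36..44
t=(d<40)&(abs(W[...,2]-40)<4); v,u=np.nonzero(t); P=ray(c,np.c_[u,v],40)[:,:2]; print('rim',len(P),cv2.minEnclosingCircle(P.astype(np.float32)))
x0,y0=int(u.mean()),int(v.mean()); print(x0,y0)
im=cv2.resize(c['frame'][y0-60:y0+30,x0-60:x0+60],(800,600),interpolation=cv2.INTER_CUBIC); cv2.imwrite('pics/m3.png',im[...,::-1]); print('crop origin',x0-60,y0-60,'scale 6.667')
E
```

```text
18 [428.33853246 217.47666136] ((428.89935302734375, 217.6590118408203), (9.75330638885498, 19.686670303344727), 71.18362426757812)
40 [424.61539614 215.12308097 219.89419335] 239 258 155 224
rim 20 ((429.8132019042969, 215.3817138671875), 20.62165641784668)
260 235
crop origin 200 175 scale 6.667
```

View pics/m3.png

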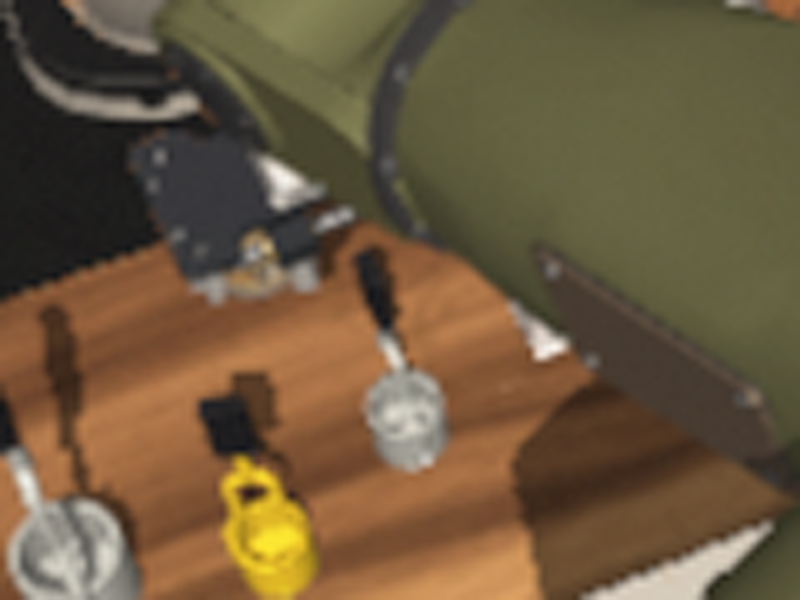

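The measure stands free and upright: cup at crop (405,415), tab at (375,285), with the gripper above. Regripping.

>>> {"method": "step_arm", "body": {"increments": [[[0,0,0,-0.08,0,0.43,-0.1],[0,0,0,-0.08,0,0.43,-0.1],[0,0,0,-0.066,0,0.418,-0.1],[0,0,0,0,0,0,1],[0,0,0,0,0,0,1]]], "newtons": 25}}

```text
clock: 8.9
eef_pos: [399.4, 212.4, 345.5]
eef_rot: [3.14, -0.174, 0.071]
wrist_force: [0.4, 0.6, -0.7]
finger_gap: 39.3
finger_force: 0.0
```

>>> {"method": "step_arm", "body": {"increments": [[[0,0,0,0,0,0,1],[0,0,0,0,0,0,1],[0,0,0,0,0,0,1],[0,0,0,0,0,0,1]]]}}

```text
clock: 9.3
eef_pos: [399.2, 212.3, 345.5]
eef_rot: [3.14, -0.176, 0.072]
wrist_force: [0.3, -0.7, 2.7]
finger_gap: 10.0
finger_force: 25.0
```

```bash
python3 -c "
from h import *
go([399,212.3,345.3],4.1,180,-10);go([399,212.3,535],4.1,180,-10)"
```

```text
t 9.3 pos [399.2 212.3 345.5] rpy [179.9  -10.09   4.1 ] F [ 0.32 -0.75  2.73] gap 10.0
shift(total, tool, /40): [-0.007  0.     0.004] turn(/45): [ 0.002 -0.002  0.   ]
t 9.3 pos [399.2 212.3 345.5] rpy [179.9  -10.09   4.1 ] F [ 0.32 -0.75  2.73] gap 10.0
shift(total, tool, /40): [ 0.824  0.008 -4.665] turn(/45): [ 0.002 -0.002  0.   ]
```

>>> {"method": "step_arm", "body": {"increments": [[[0,0,0,0.08,0,-0.465,1],[0,0,0,0.16,0,-0.93,1],[0,0,0,0.16,0,-0.93,1],[0,0,0,0.16,0,-0.93,1],[0,0,0,0.16,0,-0.93,1]]]}}

```text
clock: 9.8
eef_pos: [397.9, 212.4, 516.6]
eef_rot: [3.14, -0.175, 0.072]
wrist_force: [0.2, 0.0, -1.4]
finger_gap: 9.9
finger_force: 25.0
```

```bash
python3 -c "
from h import *
go([471.5,42.2,530],4.1,180,-10)"
```

```text
t 9.8 pos [397.9 212.4 516.6] rpy [179.89 -10.04   4.11] F [ 0.21  0.02 -1.37] gap 9.9
shift(total, tool, /40): [ 1.565  4.377 -0.056] turn(/45): [ 0.002 -0.001  0.   ]
```

>>> {"method": "step_arm", "body": {"increments": [[[0,0,0,0.313,0.875,-0.06,1],[0,0,0,0.313,0.875,-0.06,1],[0,0,0,0.313,0.875,0,1],[0,0,0,0.313,0.875,0,1],[0,0,0,0.313,0.875,0,1]]]}}

```text
clock: 10.3
eef_pos: [471.7, 40.9, 531.1]
eef_rot: [3.14, -0.175, 0.072]
wrist_force: [1.0, 0.2, -1.9]
finger_gap: 9.9
finger_force: 25.0
```

```bash
python3 - <<'E'
from h import *
go([471.5,42.2,525],4.1,180,-10)
s=shot('side');t=shot('top');pickle.dump((s,t),open('p4.pkl','wb'))
for n,c in(('side',s),('top',t)):
    W=cloud(c); d=np.hypot(W[...,0]-503,W[...,1]-44); b=manip.read_state()['eef_pos'][2]-345.4
    q=W[(d<50)&(W[...,2]>b+15)&(W[...,2]<b+45)]; print(n,'base',b,len(q), np.nanmin(q,0).round() if len(q) else 0,np.nanmax(q,0).round() if len(q) else 0)
a=cv2.resize(s['frame'][110:260,220:370],(400,400),interpolation=cv2.INTER_CUBIC)
b=cv2.resize(t['frame'][140:260,250:370],(400,400),interpolation=cv2.INTER_CUBIC)
cv2.imwrite('pics/over.png',cv2.cvtColor(np.hstack([a,b]),cv2.COLOR_RGB2BGR))
E
```

```text
t 10.3 pos [471.7  40.9 531.1] rpy [179.9  -10.05   4.11] F [ 0.98  0.21 -1.92] gap 9.9
shift(total, tool, /40): [-0.029 -0.032  0.149] turn(/45): [ 0.002 -0.001  0.   ]
side base 185.27808624915735 104 [479.  28. 200.] [524.  67. 230.]
top base 185.27808624915735 0 0 0
```

View pics/over.png

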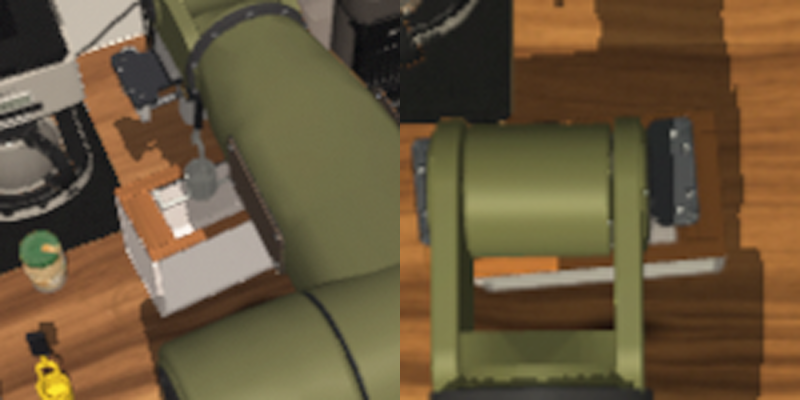

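Side view: the cup hangs over the front part of the opening at crop (200,180). The relative fit agrees with FK to about 2 mm: local x≈-12, y≈+10. Lowering.

>>> {"method": "step_arm", "body": {"increments": [[[0,0,0,-0.087,0,0.492,1],[0,0,0,-0.087,0,0.492,1],[0,0,0,-0.087,0,0.492,1],[0,0,0,-0.087,0,0.492,1],[0,0,0,0,0,0,1]]]}}

```text
clock: 10.9
eef_pos: [471.1, 42.7, 448.8]
eef_rot: [3.14, -0.171, 0.072]
wrist_force: [-0.8, -1.4, -1.1]
finger_gap: 9.4
finger_force: 25.0
```

>>> {"method": "step_arm", "body": {"increments": [[[0,0,0,-0.065,0,0.37,1],[0,0,0,-0.065,0,0.37,1],[0,0,0,0,0,0,1]]]}}

```text
clock: 11.2
eef_pos: [471.4, 42.5, 420.4]
eef_rot: [3.14, -0.173, 0.072]
wrist_force: [-0.6, 0.3, -1.1]
finger_gap: 9.6
finger_force: 25.0
```

```bash
python3 - <<'E'
from h import *
# target hook: measure at local (18,10)
a=np.radians(4.1); c=np.array([515.5,33.3]); l=np.array([18,10]); w=c+[l[0]*np.cos(a)-l[1]*np.sin(a),l[0]*np.sin(a)+l[1]*np.cos(a)]
print(w); go([w[0]-31.2,w[1]-2.2,420.4],4.1,180,-10)
c=shot('side'); pickle.dump(c,open('side5.pkl','wb')); W=cloud(c); d=np.hypot(W[...,0]-503,W[...,1]-46)
for lo,hi in((100,122),(135,155),(156,185),(186,220)):
    q=W[(d<45)&(W[...,2]>lo)&(W[...,2]<hi)]; print(lo,len(q), q.mean(0).round(1))
im=cv2.resize(c['frame'][140:240,250:350],(600,600),interpolation=cv2.INTER_CUBIC); cv2.imwrite('pics/in5.png',im[...,::-1])
E
```

```text
[532.73895965  44.56136183]
t 11.2 pos [471.4  42.5 420.4] rpy [179.9   -9.94   4.12] F [-0.57  0.31 -1.08] gap 9.6
shift(total, tool, /40): [0.74  0.057 0.13 ] turn(/45): [0.002 0.001 0.   ]
100 31 [510.2  49.5 110. ]
135 50 [493.1  49.  145.8]
156 15 [497.6  48.5 171.7]
186 12 [497.1  48.3 203.9]
```

View pics/in5.png

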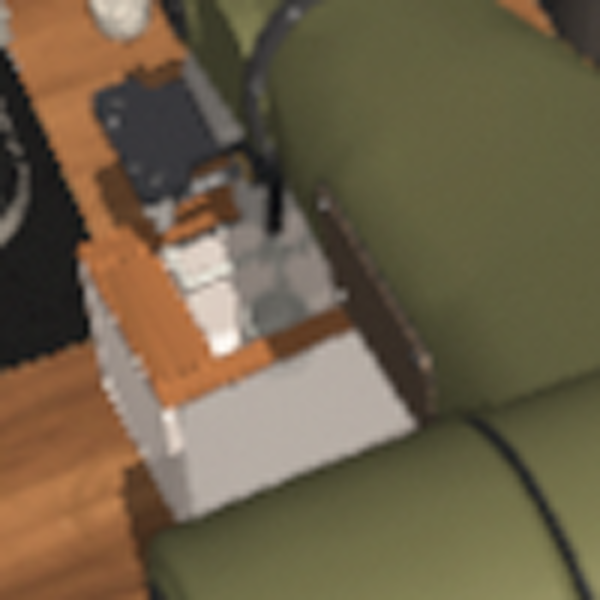

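The cup is inside, in front of the rail: cup at crop (275,305), tab at (275,205). Moving back under the rail.

>>> {"method": "step_arm", "body": {"increments": [[[0,0,0,0.18,0,0.032,1],[0,0,0,0.18,0,0.032,1],[0,0,0,0.18,0,0.032,1],[0,0,0,0.2,0,0.034,1],[0,0,0,0,0,0,1]]]}}

```text
clock: 11.75
eef_pos: [502.4, 44.4, 420.9]
eef_rot: [3.14, -0.175, 0.072]
wrist_force: [-0.1, 0.2, -1.3]
finger_gap: 10.2
finger_force: 25.0
```

>>> {"method": "step_arm", "body": {"increments": [[[0,0,0,-0.044,0,0.246,1],[0,0,0,-0.044,0,0.246,1],[0,0,0,-0.044,0,0.246,1],[0,0,0,0,0,0,1]]]}}

```text
clock: 12.15
eef_pos: [501.2, 44.3, 389.2]
eef_rot: [3.14, -0.173, 0.072]
wrist_force: [-0.7, 1.0, -1.2]
finger_gap: 10.1
finger_force: 25.0
```

>>> {"method": "step_arm", "body": {"increments": [[[0,0,0,-0.017,0,0.098,1],[0,0,0,0,0,0,1],[0,0,0,-0.009,0,0.049,1],[0,0,0,0,0,0,1]]]}}

```text
clock: 12.55
eef_pos: [501.5, 44.3, 385.0]
eef_rot: [3.14, -0.176, 0.072]
wrist_force: [-0.4, -0.4, -1.9]
finger_gap: 10.2
finger_force: 25.0
```

>>> {"method": "step_arm", "body": {"increments": [[[0,0,0,-0.009,0,0.049,1],[0,0,0,0,0,0,1]]]}}

```text
clock: 12.75
eef_pos: [501.4, 44.3, 382.9]
eef_rot: [3.14, -0.175, 0.072]
wrist_force: [0.5, -0.7, -1.9]
finger_gap: 9.7
finger_force: 25.0
```

>>> {"method": "step_arm", "body": {"increments": [[[0,0,0,-0.009,0,0.049,1],[0,0,0,0,0,0,1]]]}}

```text
clock: 12.95
eef_pos: [501.5, 44.3, 381.0]
eef_rot: [3.14, -0.176, 0.072]
wrist_force: [-0.5, -0.9, -1.3]
finger_gap: 9.8
finger_force: 25.0
```

>>> {"method": "step_arm", "body": {"increments": [[[0,0,0,-0.009,0,0.049,1],[0,0,0,0,0,0,1]]]}}

```text
clock: 13.15
eef_pos: [501.5, 44.3, 379.1]
eef_rot: [3.14, -0.176, 0.072]
wrist_force: [-0.2, 0.3, 0.6]
finger_gap: 10.0
finger_force: 25.0
```

>>> {"method": "step_arm", "body": {"increments": [[[0,0,0,-0.005,0,0.025,1],[0,0,0,0,0,0,1]]]}}

```text
clock: 13.35
eef_pos: [501.5, 44.3, 378.2]
eef_rot: [3.14, -0.176, 0.072]
wrist_force: [-1.1, -0.2, 2.5]
finger_gap: 9.7
finger_force: 25.0
```

The rail is contacted, with about 4 N net and about 3 mm yielded. I'll ease 1 mm and slide toward -y.

>>> {"method": "step_arm", "body": {"increments": [[[0,0,0,0.004,0,-0.02,1],[0,0,0,0,0.075,0,1],[0,0,0,0,0.075,0,1],[0,0,0,0,0.05,0,1],[0,0,0,0,0,0,1]]]}}

```text
clock: 13.85
eef_pos: [502.0, 35.8, 378.9]
eef_rot: [3.139, -0.176, 0.071]
wrist_force: [-0.6, -1.8, 1.7]
finger_gap: 9.8
finger_force: 25.0
```

>>> {"method": "step_arm", "body": {"increments": [[[0,0,0,0,0.05,0,1],[0,0,0,0,0.05,0,1],[0,0,0,0,0,0,1]]]}}

```text
clock: 14.15
eef_pos: [502.3, 32.0, 378.9]
eef_rot: [3.139, -0.176, 0.072]
wrist_force: [-0.7, -0.9, 1.8]
finger_gap: 9.7
finger_force: 25.0
```

>>> {"method": "step_arm", "body": {"increments": [[[0,0,0,0,0.05,0,1],[0,0,0,0,0,0,1]]]}}

```text
clock: 14.35
eef_pos: [502.5, 30.1, 378.9]
eef_rot: [3.139, -0.176, 0.072]
wrist_force: [-0.4, -2.4, 2.0]
finger_gap: 10.1
finger_force: 25.0
```

>>> {"method": "step_arm", "body": {"increments": [[[0,0,0,0,0.05,0,1],[0,0,0,0,0,0,1]]]}}

```text
clock: 14.55
eef_pos: [502.6, 28.1, 378.9]
eef_rot: [3.139, -0.176, 0.072]
wrist_force: [0.3, -2.1, 0.6]
finger_gap: 9.7
finger_force: 25.0
```

>>> {"method": "step_arm", "body": {"increments": [[[0,0,0,0,0.05,0,1],[0,0,0,0,0,0,1]]]}}

```text
clock: 14.75
eef_pos: [502.7, 26.1, 378.9]
eef_rot: [3.139, -0.175, 0.072]
wrist_force: [-0.7, -0.2, 2.4]
finger_gap: 10.2
finger_force: 25.0
```

>>> {"method": "step_arm", "body": {"increments": [[[0,0,0,0,0.05,0,1],[0,0,0,0,0,0,1]]]}}

```text
clock: 14.95
eef_pos: [502.9, 23.9, 378.9]
eef_rot: [3.139, -0.176, 0.072]
wrist_force: [0.2, -4.3, 1.1]
finger_gap: 10.3
finger_force: 25.0
```

>>> {"method": "step_arm", "body": {"increments": [[[0,0,0,0,0.025,0,1],[0,0,0,0,0,0,1]]]}}

```text
clock: 15.15
eef_pos: [502.9, 23.1, 378.9]
eef_rot: [3.139, -0.175, 0.072]
wrist_force: [0.2, -4.1, 0.3]
finger_gap: 9.9
finger_force: 25.0
```

>>> {"method": "step_arm", "body": {"increments": [[[0,0,0,0,0.025,0,1],[0,0,0,0,0,0,1]]]}}

```text
clock: 15.35
eef_pos: [503.0, 22.1, 378.8]
eef_rot: [3.139, -0.175, 0.072]
wrist_force: [0.6, -3.9, -1.7]
finger_gap: 10.0
finger_force: 25.0
```

Fz has dropped to the hanging weight and Fy pulls toward -y, so the crook is slipping off the shoulder into the notch. A little further, then down.

>>> {"method": "step_arm", "body": {"increments": [[[0,0,0,0,0.05,0,1],[0,0,0,0,0,0,1]]]}}

```text
clock: 15.55
eef_pos: [503.1, 20.2, 378.8]
eef_rot: [3.14, -0.175, 0.071]
wrist_force: [-1.2, -0.4, -2.4]
finger_gap: 9.8
finger_force: 25.0
```

>>> {"method": "step_arm", "body": {"increments": [[[0,0,0,0,0.025,0,1],[0,0,0,0,0,0,1]]]}}

```text
clock: 15.75
eef_pos: [503.2, 19.3, 378.8]
eef_rot: [3.14, -0.175, 0.072]
wrist_force: [-0.2, 0.5, -1.9]
finger_gap: 10.1
finger_force: 25.0
```

>>> {"method": "step_arm", "body": {"increments": [[[0,0,0,-0.009,0,0.049,1],[0,0,0,0,0,0,1]]]}}

```text
clock: 15.95
eef_pos: [503.2, 19.4, 376.6]
eef_rot: [3.14, -0.175, 0.072]
wrist_force: [-0.5, 0.2, -2.0]
finger_gap: 9.8
finger_force: 25.0
```

>>> {"method": "step_arm", "body": {"increments": [[[0,0,0,-0.009,0,0.049,1],[0,0,0,0,0,0,1]]]}}

```text
clock: 16.15
eef_pos: [503.2, 19.3, 374.6]
eef_rot: [3.14, -0.175, 0.072]
wrist_force: [0.8, 0.1, -1.6]
finger_gap: 9.8
finger_force: 25.0
```

No rail force at 7 mm below the rail line, so it is in the notch. Continuing down to its bottom.

>>> {"method": "step_arm", "body": {"increments": [[[0,0,0,-0.009,0,0.049,1],[0,0,0,0,0,0,1]]]}}

```text
clock: 16.35
eef_pos: [503.2, 19.3, 372.7]
eef_rot: [3.14, -0.175, 0.072]
wrist_force: [0.2, -0.9, -1.1]
finger_gap: 9.4
finger_force: 25.0
```

>>> {"method": "step_arm", "body": {"increments": [[[0,0,0,-0.009,0,0.049,1],[0,0,0,0,0,0,1]]]}}

```text
clock: 16.55
eef_pos: [503.1, 19.3, 370.7]
eef_rot: [3.14, -0.175, 0.072]
wrist_force: [-0.2, -0.2, -1.5]
finger_gap: 9.8
finger_force: 25.0
```

>>> {"method": "step_arm", "body": {"increments": [[[0,0,0,-0.005,0,0.025,1],[0,0,0,0,0,0,1]]]}}

```text
clock: 16.75
eef_pos: [503.1, 19.3, 369.8]
eef_rot: [3.14, -0.175, 0.072]
wrist_force: [0.5, 0.2, -2.5]
finger_gap: 9.8
finger_force: 25.0
```

>>> {"method": "step_arm", "body": {"increments": [[[0,0,0,-0.005,0,0.025,1],[0,0,0,0,0,0,1]]]}}

```text
clock: 16.95
eef_pos: [503.1, 19.3, 368.9]
eef_rot: [3.14, -0.176, 0.072]
wrist_force: [0.7, -0.6, -1.0]
finger_gap: 9.9
finger_force: 25.0
```

>>> {"method": "step_arm", "body": {"increments": [[[0,0,0,-0.005,0,0.025,1],[0,0,0,0,0,0,1]]]}}

```text
clock: 17.15
eef_pos: [503.1, 19.3, 368.0]
eef_rot: [3.14, -0.176, 0.072]
wrist_force: [-0.4, 0.1, -0.3]
finger_gap: 9.9
finger_force: 25.0
```

>>> {"method": "step_arm", "body": {"increments": [[[0,0,0,-0.005,0,0.025,1],[0,0,0,0,0,0,1],[0,0,0,0,0,0,1]]]}}

```text
clock: 17.45
eef_pos: [503.1, 19.3, 367.0]
eef_rot: [3.14, -0.176, 0.072]
wrist_force: [-0.0, -0.1, 0.9]
finger_gap: 9.7
finger_force: 25.0
```

Seated: Fz is about 0 with no side forces. Ease the grip, then open.

>>> {"method": "step_arm", "body": {"increments": [[[0,0,0,0,0,0,1],[0,0,0,0,0,0,1],[0,0,0,0,0,0,0.75],[0,0,0,0,0,0,0.6],[0,0,0,0,0,0,0.3]]], "newtons": 3}}

```text
clock: 17.95
eef_pos: [503.1, 19.3, 366.8]
eef_rot: [3.14, -0.175, 0.072]
wrist_force: [1.0, 0.3, -0.5]
finger_gap: 23.5
finger_force: 0.0
```

```bash
python3 - <<'E'
from h import *
go([503,19,450],4.1,180,-10)
c=shot('side'); W=cloud(c); pickle.dump(c,open('side6.pkl','wb'))
im=cv2.resize(c['frame'][140:240,250:350],(600,600),interpolation=cv2.INTER_CUBIC); cv2.imwrite('pics/rel.png',im[...,::-1])
E
```

```text
t 17.95 pos [503.1  19.3 366.8] rpy [179.89 -10.05   4.11] F [ 1.02  0.31 -0.46] gap 23.5
shift(total, tool, /40): [ 0.361  0.011 -2.049] turn(/45): [ 0.002 -0.001  0.   ]
```

View pics/rel.png

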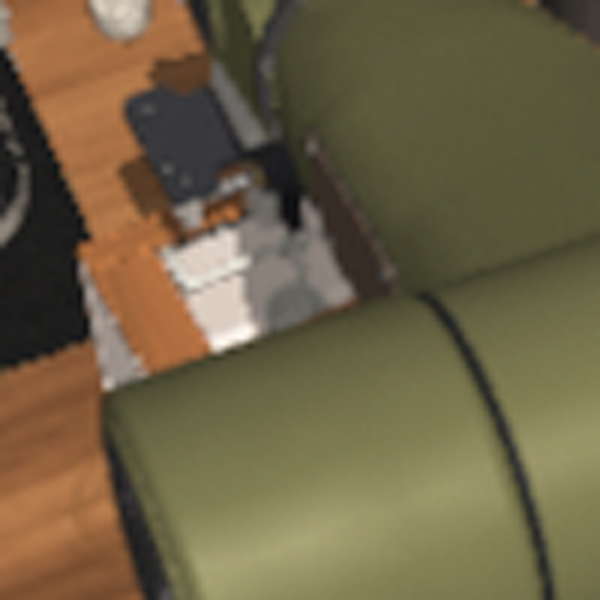

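The measure hangs with its cup at crop (290,295) and tab at (293,200), the fingers standing free of it. Open a bit more, withdraw upward, and let it settle.

>>> {"method": "step_arm", "body": {"increments": [[[0,0,0,0,0,0,0.1],[0,0,0,0,0,0,0.1],[0,0,0,0.04,0,-0.24,0.1],[0,0,0,0.14,0,-0.8,0.1],[0,0,0,0.14,0,-0.8,0.1]]]}}

```text
clock: 18.5
eef_pos: [502.7, 19.4, 443.0]
eef_rot: [3.14, -0.175, 0.072]
wrist_force: [0.0, 0.2, -0.5]
finger_gap: 42.2
finger_force: 0.0
```

>>> {"method": "step_arm", "body": {"increments": [[[0,0,0,-0.5,0.75,-0.2,0.1],[0,0,0,-0.5,0.75,-0.1,0.1],[0,0,0,-0.5,0.75,-0.1,0.1],[0,0,0,-0.5,0.75,-0.1,0.1],[0,0,0,-0.5,0.75,-0.1,0.1]]]}}

```text
clock: 19.0
eef_pos: [410.1, -138.5, 448.9]
eef_rot: [3.139, -0.177, 0.072]
wrist_force: [0.8, 0.0, -0.0]
finger_gap: 42.1
finger_force: 0.0
```

>>> {"method": "step_arm", "body": {"increments": [[[0,0,0,0,0.9,0,0.1],[0,0,0,0,0.9,0,0.1],[0,0,0,0,0.9,0,0.1],[0,0,0,0,0.9,0,0.1],[0,0,0,0,0,0,0.1]]]}}

```text
clock: 19.5
eef_pos: [421.1, -284.1, 448.5]
eef_rot: [3.139, -0.175, 0.069]
wrist_force: [0.4, 1.5, -0.8]
finger_gap: 42.3
finger_force: 0.0
```

```bash
python3 - <<'E'
from h import *
go([503,19,450],4.1,180,-10)
for k in range(2):
  for n in('side','top'):
    c=shot(n); W=cloud(c); d=np.hypot(W[...,0]-534,W[...,1]-21)
    for lo,hi in((140,158),(160,200),(201,215)):
        q=W[(d<45)&(W[...,2]>lo)&(W[...,2]<hi)]
        if lo>=160: print(n,lo,len(q), q.mean(0).round(1) if len(q) else 0)
    pickle.dump(c,open(n+'7.pkl','wb'))
s=pickle.load(open('side7.pkl','rb'));t=pickle.load(open('top7.pkl','rb'))
a=cv2.resize(s['frame'][140:240,250:350],(400,400),interpolation=cv2.INTER_CUBIC)
b=cv2.resize(t['frame'][150:250,260:360],(400,400),interpolation=cv2.INTER_CUBIC)
cv2.imwrite('pics/fin.png',np.hstack([a,b])[...,::-1])
E
```

```text
t 19.5 pos [ 421.1 -284.1  448.5] rpy [179.88 -10.05   3.94] F [ 0.43  1.47 -0.8 ] gap 42.3
shift(total, tool, /40): [ 2.531 -7.42   0.394] turn(/45): [ 0.003 -0.001 -0.003]
side 160 3 [538.6  30.8 195.4]
side 201 5 [542.7  26.4 204.2]
top 160 13 [550.1  22.7 176.8]
top 201 30 [537.7  22.4 209. ]
side 160 3 [542.   29.7 190.6]
side 201 5 [541.9  26.7 205.5]
top 160 20 [557.1  23.1 170.5]
top 201 31 [537.5  22.5 208.1]
```

View pics/fin.png

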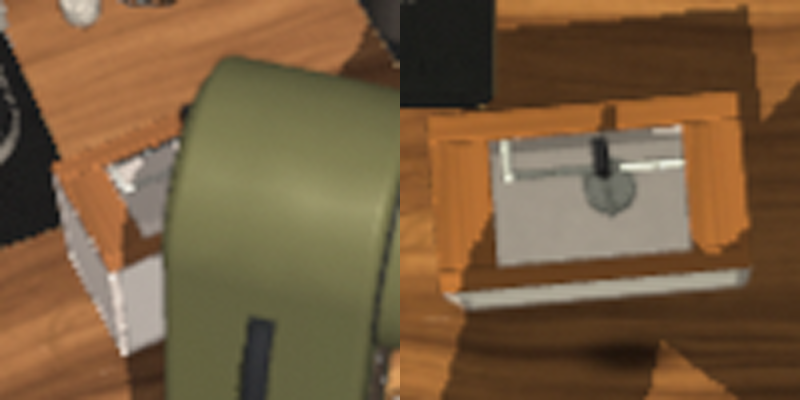

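Top view: the tab is at crop (600,155) and the cup under the rail at (610,190). Tab top z is about 208, which equals the notch depth. A quick check of upright and still before handing in.

```bash
python3 - <<'E'
from h import *
F=[]
for k in range(3):
    c=shot('top'); F.append(c['frame'][185:205,280:330].astype(int)); W=cloud(c)
print('motion',[abs(F[i]-F[0]).mean().round(2) for i in(1,2)])
m=(abs(W[...,2]-210)<7)&(np.hypot(W[...,0]-538,W[...,1]-22)<25); v,u=np.nonzero(m); print('tab top',np.mean(ray(c,np.c_[u,v],209),0), cv2.minAreaRect(ray(c,np.c_[u,v],209)[:,:2].astype(np.float32)))
m=(abs(W[...,2]-62)<7)&(np.hypot(W[...,0]-538,W[...,1]-22)<35); v,u=np.nonzero(m); P=ray(c,np.c_[u,v],64)[:,:2]; print(len(P),cv2.minEnclosingCircle(P.astype(np.float32)),W[m][:,2].mean())
print('cup px via picture',ray(c,[[312.5,197.5]],64)); print(manip.read_state()['clock'])
E
```

```text
motion [np.float64(0.39), np.float64(0.41)]
tab top [537.55580554  22.53827991 209.        ] ((538.2496948242188, 22.120267868041992), (7.968536376953125, 18.83819580078125), 89.58929443359375)
32 ((535.5900268554688, 23.859466552734375), 21.35111427307129) 63.04812717479715
cup px via picture [[530.74582532  19.62516981  64.        ]]
19.85
```

```bash
python3 -c "
from h import *
print(workorder.sign_off())"
```

```text
the job is handed in; nothing more can be done
None
```

The coffee measure hangs by its crook in the rail's notch, upright to within about 1° by the top camera and still; it was handed in at about 20 s with the robot clear of everything, and no verdict came back.

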